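Gauge a paper-roll core on the studio's bench caliper

TASK

Check the diameter of the cardboard core offcut (the open tube, not the solid dowel or the square block): stand it upright on the bed of the bench caliper, between the jaws and midway across the bed's width, and let go of it. Then slide the moving jaw along by its thumb post until the core is closed between both jaws, keeping the jaw square all the while, and let go.

Things in the scene. Friction and masses are not known exactly. Their poses are not given: they have to be found in the camera images.
- core_mid (a point): Centre (on the axis, half-way up) of the core offcut: an open brown cardboard tube standing on the table, 44 mm outside diameter, 4.5 mm wall, 70 mm tall, about 50 g, loose; z is its axis. A solid wooden dowel and a square wooden block of about the same size stand near it; which stands where varies.
- bed_zero (a point): On the top of the fixed caliper's wooden bed (16 mm above the table), mid-width, at the fixed jaw's inner face. y runs along the bed to the moving jaw, x across, z up; place and yaw vary. Bed 70 mm wide, y -30 to 280 mm. Both jaws are 60 mm wide in x, 42 mm high above the bed. Centre of the core closed in the jaws: x 0, y 22, z 35 mm.
- jaw_gap (a joint): Opening between the jaws' inner faces, m: 0 shut, 0.125 fully open; 0.095 to 0.12 at the start, 0.044 closed on the core. It stays where it is left; about 1.5 N moves it. It pushes the light core ahead of it. The moving jaw can also yaw up to 17 degrees about a vertical axis 25 mm in front of its post, against a 1.5 N m/rad spring that squares it when let go.
- thumb_post (a point): Grip point on the moving jaw's upright steel post, 16 x 16 mm, top 57 mm above the bed. It lies on the post's axis, 40 mm above the bed, at x 0, y = gap + 60 mm from bed_zero; axes parallel to bed_zero's while the jaw is square. The post stands on a carriage 12 mm high, 44 mm wide; the back of the 12 mm thick jaw is 48 mm in front of the axis. Pinch it square, across or along the bed.

How it is judged:
By the outcome, as a careful person would: the job done as asked, in the order asked, and still so for the second after the job is handed in, with the robot touching nothing.
It also fails if it takes over 45 s, if anything falls off the work surface, if the arm or the gripper's body presses on something with over 40 N, if the wrist force passes 120 N, or if a joint passes its speed limit or range.

ROBOT

A 7-joint arm with a two-finger parallel gripper is mounted at the origin on the work surface. World frame = base frame: x ahead of the robot, y to its left, z up, the work surface at z = 0. Lengths are in m, angles in rad, forces in N, time in s.
With the tool pointing down it reaches from about 0.4 to 0.875 m from the base axis. Payload 19.3 kg.
Tool frame: the origin (TCP) lies at the very end of the fingers, on their centre line; the grasp point (between the pads) lies 19 mm behind it; z points along the fingers, y is the direction in which the jaws open and shut (so a half turn about z gives the same grasp; the last joint's range is limited). The gripper opens to 85 mm and grips with 20 to 120 N. Pads are 22 mm wide; open, the fingers measure 114 mm over their backs; the gripper's body (76 mm by 85 mm) begins 54 mm behind the grasp point. The pads swing forward as they close: fully open they stand 13 mm farther back than shut.
Start: joints at [1.239, 0.521, -0.036, 1.599, 0.021, 1.021, -0.113], TCP at [0.162, -0.604, 0.231] pointing down, gripper open.
Joint ranges: [-2.91, 2.91], [-0.3, 2.13], [-1.5, 1.42], [0.17, 2.43], [-1.26, 4.41], [0.16, 1.93], [-2.52, 2.52]. Speed limits (rad/s): [1.89, 1.89, 2.39, 2.39, 3.01, 3.01, 3.01].

INTERFACE

Orientations are given as [roll, pitch, yaw] about the fixed x, y, z axes, in that order (R = Rz(yaw) Ry(pitch) Rx(roll)).
In Python, from workcell import bot, vision, job_done gives the robot as it stands.
- The arm moves only by the tool arm_command, never from a script. Its arguments are lists of equal length, an entry for each row: "gripper": the finger opening in cm, from 0 to 8.54; "slide": the shift along the tool's x, y, z in cm, a list of three; "turn": the turn, a rotation vector about the tool's x, y, z in degrees, a list of three. A call has 1 to 5 rows; each row is the pose to reach, as a shift and turn from the pose commanded when the call began, along the tool's axes at that moment; what a row does not reach only later rows make up. A row lasts 1/8 s, in which the tool goes at most 62.5 mm and 10.7 degrees, less where a joint would pass 70% of its speed; a pose out of reach is approached as far as the arm can. A call with a gripper value outside its range is refused whole. The fingers move at their own pace and stop on an object; "force" is the grip in N (left out, the last holds). Time passes only in rows, so rows that repeat a pose let the fingers close. It gives the time, the measured TCP pose, the force and the opening at its end, in the units of the state.
- bot.observe(): the state, without advancing time (a new reading comes with each control period).
- vision.grab_frame(name): name is "scene" or "top"; returns the picture (400x640x3 uint8, blue, green, red); there is no depth.
- vision.camera_model(name): a dict with "mtx" (3x3 intrinsics, pixels), "k1" (the pictures are not rectified: a ray, as slopes to the right and down, at radius r is drawn at 1 + k1 r^2 times it, then the intrinsics apply), "T" (4x4, takes a point from camera to world coordinates). Camera axes: x right, y down, z forward; pixel columns grow to the right and rows downward; lengths in m; the calibration is good to about 2 mm. A picture is of the moment at which its call begins. camera_model takes no time and is no camera call.
- job_done(): hands the job in, once; it reports no verdict.
The state is a dict: "clock": time; "qpos": joint angles; "qd": joint speeds; "joint_efforts": joint torques, N m; "position": TCP position; "tool_rot": TCP orientation; "force": force on the tool from outside, world axes, zero at the start; "moment": the same for the moment, N m; "grip_width": finger opening in m.
Only numpy, scipy, OpenCV 4.12 (cv2) and the standard library are available. Lean on these libraries where they do the work, as an engineer would, in place of code of your own. Each camera call takes 0.05 s, during which the arm holds its last target. There are 200 camera calls.

## Working session

There is one attempt and no reset: what is moved stays moved. The work goes in short steps, Python scripts to look and compute and a tool call to move; the robot and the scene stay as the last step left them, time stands still between calls to the robot, and variables do not carry over. Pictures are saved under pics/ and viewed, about 8 in all and at most 12, crops included, and the job is handed in when it is done.

Besides the shell and the picture viewer there is one more tool, called after ">>>" as name(argument=value, ...) on one line, values as JSON. arm_command: Moves the arm, as the interface text tells. Its arguments: {"type":"object","properties":{"gripper":{"type":"array","items":{"type":"number"}},"slide":{"type":"array","items":{"type":"array","items":{"type":"number"}}},"turn":{"type":"array","items":{"type":"array","items":{"type":"number"}}},"force":{"type":"number"}},"required":["gripper","slide","turn"]}

```bash
mkdir -p pics; python3 - <<'E'
from workcell import bot, vision
import cv2
for n in ("scene","top"):
    im=vision.grab_frame(n); cv2.imwrite(f"pics/{n}0.png",im)
    m=vision.camera_model(n); print(n,m["mtx"],m["k1"],m["T"])
s=bot.observe(); print(s["clock"],s["position"],s["tool_rot"],s["grip_width"])
E
```

```text
scene [[472.82349053   0.         311.30073811]
 [  0.         472.82349053 193.10598872]
 [  0.           0.           1.        ]] -0.12809836384327197 [[ 0.40346773  0.60849921 -0.68333191  1.11384328]
 [ 0.9147951  -0.283826    0.28738949 -0.17438002]
 [-0.01907108 -0.74106107 -0.67116673  0.65346558]
 [ 0.          0.          0.          1.        ]]
top [[382.48425481   0.         327.79798421]
 [  0.         382.48425481 204.8211033 ]
 [  0.           0.           1.        ]] -0.09191062350657873 [[ 0.01556351 -0.99913397  0.0385888   0.48530519]
 [-0.99950994 -0.01449786  0.02774322  0.04136829]
 [-0.02715974 -0.03900167 -0.99886997  0.82270052]
 [ 0.          0.          0.          1.        ]]
0.1 [ 0.1616431  -0.60345054  0.23081164] [-3.14062862e+00  8.04722211e-05  2.61749924e-01] 0.08561880762660044
```

View pics/scene0.png

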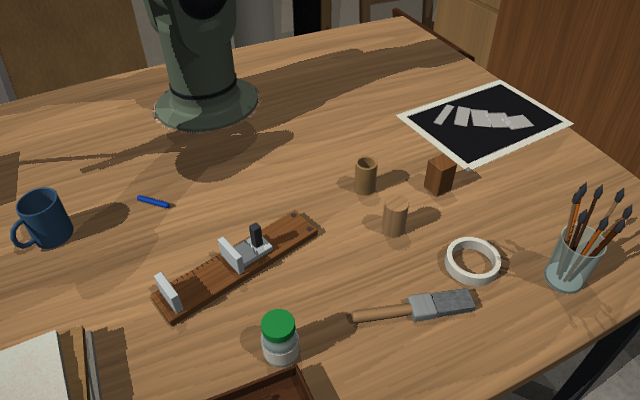

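View pics/top0.png

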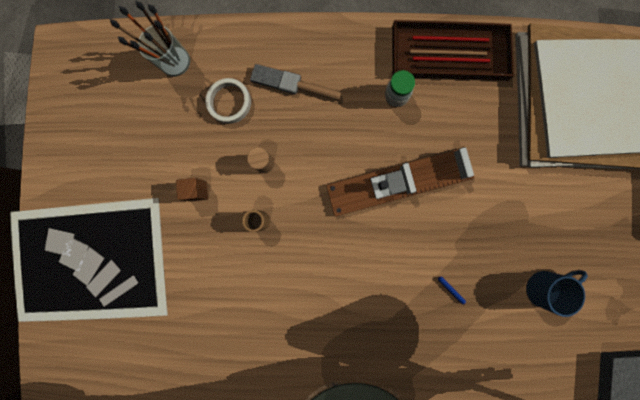

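Scene: the open tube is at about (366,175), the dowel at (396,215) and the block at (440,175). In the top view the tube is at (254,220). The fixed jaw is at (465,163), the moving jaw at (410,178) and the post at about (382,185).

```bash
cat > h.py <<'E'
import numpy as np, cv2
from workcell import bot, vision
def ray(n,px):
    m=vision.camera_model(n); K,T=m["mtx"],m["T"]
    d=np.array([m["k1"],0,0,0,0.])
    p=cv2.undistortPoints(np.array(px,float).reshape(-1,1,2),K,d).reshape(-1,2)
    return T[:3,3], np.c_[p,np.ones(len(p))]@T[:3,:3].T
def plane(n,px,z):
    o,d=ray(n,px); return o+d*((z-o[2])/d[:,2])[:,None]
def proj(n,P):
    m=vision.camera_model(n); T=np.linalg.inv(m["T"])
    return cv2.projectPoints(np.array(P,float).reshape(-1,1,3),cv2.Rodrigues(T[:3,:3])[0],T[:3,3],m["mtx"],np.array([m["k1"],0,0,0,0.]))[0].reshape(-1,2)
def crop(im,x,y,w,h,s): return cv2.resize(im[y:y+h,x:x+w],None,fx=s,fy=s,interpolation=cv2.INTER_CUBIC)
E
python3 - <<'E'
from h import *
t=cv2.imread("pics/top0.png"); s=cv2.imread("pics/scene0.png")
a=crop(t,320,140,160,80,5)          # 800x400
b=crop(t,235,200,40,40,5); c=crop(s,346,148,40,50,4)
row=np.zeros((200,800,3),np.uint8); row[:,:200]=b; row[:,200:360]=c
row[:,380:800]=cv2.resize(s[195:325,145:325],(420,200))
cv2.imwrite("pics/z0.png",np.vstack([a,row]))
E
```

```text
(no output)
```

View pics/z0.png

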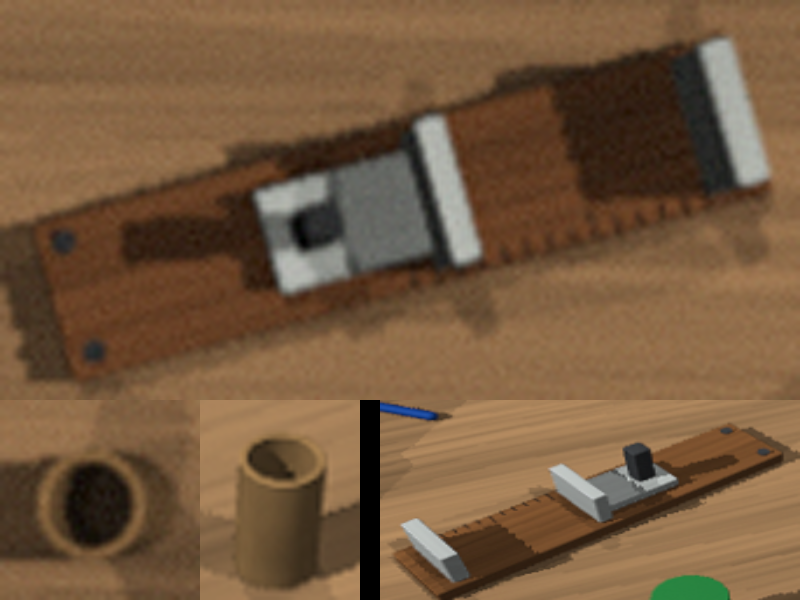

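```bash
python3 - <<'E'
from h import *
f=lambda L,x,y,s:[( x+(u+.5)/s-.5, y+(v+.5)/s-.5) for u,v in L]
np.set_printoptions(precision=4,suppress=True)
fj=plane("top",f([(699,45),(740,190)],320,140,5),.058); print("fixed inner top",fj, np.linalg.norm(fj[1]-fj[0]))
fb=plane("top",f([(674,55),(712,194)],320,140,5),.016); print("fixed inner bot",fb)
mj=plane("top",f([(443,114),(482,258)],320,140,5),.058); print("mov inner top",mj)
bc=plane("top",f([(38,218),(72,380)],320,140,5),.016); print("bed end",bc,np.linalg.norm(bc[1]-bc[0]))
po=plane("top",f([(322,222)],320,140,5),.073); print("post top",po)
F=fj.mean(0);M=mj.mean(0);B=bc.mean(0);F[2]=M[2]=B[2]=0
for n,d in(("F->M",M-F),("F->B",B-F),("F->post",po[0]-F)): print(n,np.linalg.norm(d[:2]),np.degrees(np.arctan2(d[1],d[0])))
for e in(fj,mj,bc): d=e[1]-e[0]; print("edge deg +90",np.degrees(np.arctan2(d[1],d[0]))+90)
print("core top", plane("top",f([(93,106)],235,200,5),.07), "scene",plane("scene",f([(284.5-200,62)],346,148,4),.07))
# scene check of fixed-jaw/moving post using projection
print(proj("scene",np.r_[fj,mj,po]))
# core mask
E
```

```text
fixed inner top [[ 0.6324 -0.2017  0.058 ]
 [ 0.5738 -0.2181  0.058 ]] 0.06088714909092521
fixed inner bot [[ 0.636  -0.2042  0.016 ]
 [ 0.5767 -0.2203  0.016 ]]
mov inner top [[ 0.6025 -0.0977  0.058 ]
 [ 0.5447 -0.1136  0.058 ]]
bed end [[0.5623 0.0658 0.016 ]
 [0.4939 0.0503 0.016 ]] 0.07004856298182253
post top [[ 0.5568 -0.0475  0.073 ]]
F->M 0.10834806725178961 105.79890601779593
F->B 0.2782260830301541 105.63943561737942
F->post 0.16882700619321184 105.92420982348207
edge deg +90 -74.32687262861293
edge deg +90 -74.59181692205743
edge deg +90 -77.28858084495855
core top [[0.4805 0.2099 0.07  ]] scene [[0.4854 0.2103 0.07  ]]
[[177.2347 293.7714]
 [159.7747 269.9669]
 [235.2427 259.1443]
 [216.4943 238.3903]
 [254.2086 225.3664]]
```

Estimates:
- **Bed:** yaw about 15.7°, bed_zero about (0.604, -0.2105), gap about 0.108.
- **Core:** about (0.483, 0.210).
- **Checks:** the jaw width measures 61 mm (60 given), the bed 70 mm (70 given), and the post 169 mm from the fixed jaw (168 expected).

First I swing toward the core with a 90° turn, via the open middle.

>>> arm_command(gripper=[8.5, 8.5, 8.5, 8.5, 8.5], slide=[[44.7, -24.6, 0], [44.7, -24.6, 0], [44.7, -24.6, 0], [44.7, -24.6, 0], [44.7, -24.6, 0]], turn=[[0, 0, -90.6], [0, 0, -90.6], [0, 0, -90.6], [0, 0, -90.6], [0, 0, -90.6]], force=25)

```text
clock: 0.72
position: [0.3883, -0.3858, 0.2313]
tool_rot: [-3.142, 0.0, 1.205]
force: [1.1, 0.1, -0.4]
grip_width: 0.0849
```

```bash
cat >> h.py <<'E'
from scipy.spatial.transform import Rotation as Ro
YAW=np.radians(105.6)   # tool x along bed +y, tool y along bed +x, z down
def go(P,yaw=YAW):
    s=bot.observe(); R=Ro.from_euler("xyz",s["tool_rot"]); G=Ro.from_euler("xyz",[np.pi,0,yaw])
    print("t",round(s["clock"],2),"pos",np.round(s["position"],4),"yaw",round(np.degrees(s["tool_rot"][2]),2),"F",np.round(s["force"],1),"w",round(s["grip_width"],4))
    print("slide cm",np.round(R.inv().apply(np.array(P)-s["position"])*100,2),"turn",np.round(np.degrees((R.inv()*G).as_rotvec()),2))
E
python3 -c "
from h import *
go([.53,-.1,.231]);go([.483,.21,.2])"
```

```text
t 0.72 pos [ 0.3883 -0.3858  0.2313] yaw 69.06 F [ 1.1  0.1 -0.4] w 0.0849
slide cm [3.175e+01 3.020e+00 2.000e-02] turn [-1.000e-02  0.000e+00 -3.654e+01]
t 0.72 pos [ 0.3883 -0.3858  0.2313] yaw 69.06 F [ 1.1  0.1 -0.4] w 0.0849
slide cm [ 59.03 -12.45   3.12] turn [-1.000e-02  0.000e+00 -3.654e+01]
```

>>> arm_command(gripper=[8.5, 8.5, 8.5, 8.5, 8.5], slide=[[31.7, 3.0, 0], [31.7, 3.0, 0], [31.7, 3.0, 0], [31.7, 3.0, 0], [31.7, 3.0, 0]], turn=[[0, 0, -36.5], [0, 0, -36.5], [0, 0, -36.5], [0, 0, -36.5], [0, 0, -36.5]])

```text
clock: 1.35
position: [0.528, -0.1065, 0.2312]
tool_rot: [-3.141, -0.0, 1.837]
force: [1.2, -1.0, -0.0]
grip_width: 0.0851
```

```bash
python3 -c "
from h import *
go([.483,.21,.16])"
```

```text
t 1.35 pos [ 0.528  -0.1065  0.2312] yaw 105.25 F [ 1.2 -1.  -0. ] w 0.0851
slide cm [31.72  3.98  7.12] turn [-0.01 -0.   -0.35]
```

>>> arm_command(gripper=[8.5, 8.5, 8.5, 8.5, 8.5], slide=[[31.7, 4.0, 7.1], [31.7, 4.0, 7.1], [31.7, 4.0, 7.1], [31.7, 4.0, 7.1], [31.7, 4.0, 7.1]], turn=[[0, 0, -0.3], [0, 0, -0.3], [0, 0, -0.3], [0, 0, -0.3], [0, 0, -0.3]])

```text
clock: 1.98
position: [0.4845, 0.1956, 0.163]
tool_rot: [-3.142, 0.0, 1.841]
force: [0.7, -0.7, -0.0]
grip_width: 0.0849
```

>>> arm_command(gripper=[8.5, 8.5], slide=[[0.3, 0, 0], [0.3, 0, 0]], turn=[[0, 0, 0], [0, 0, 0]])

```text
clock: 2.22
position: [0.484, 0.1968, 0.1633]
tool_rot: [-3.141, 0.0, 1.842]
force: [-0.3, 0.1, 0.9]
grip_width: 0.0855
```

```bash
python3 -c "
from h import *
go([.483,.21,.044])
im=vision.grab_frame('scene'); t=vision.grab_frame('top')
p=bot.observe()['position']; print(proj('scene',[p]),proj('top',[p]))
cv2.imwrite('pics/a1.png',np.hstack([crop(im,300,60,130,150,3),crop(t,200,160,110,150,3)]))"
```

```text
t 2.23 pos [0.484  0.1968 0.1633] yaw 105.55 F [-0.3  0.1  0.9] w 0.0855
slide cm [ 1.31  0.26 11.93] turn [-0.04  0.02 -0.05]
[[362.406412   125.15788536]] [[249.47582643 218.7145512 ]]
```

View pics/a1.png

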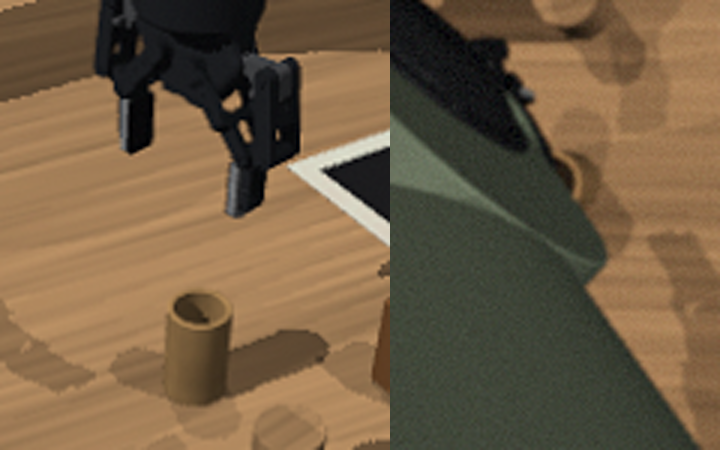

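The scene view shows the fingertips at crop (135,150) and (240,212), either side of the projected TCP. The tube is directly below and ahead, and the dowel is clear of the fingers.

>>> arm_command(gripper=[8.5, 8.5, 8.5, 8.5, 8.5], slide=[[1.3, 0.3, 2], [1.3, 0.3, 6], [1.3, 0.3, 10], [1.3, 0.3, 13.3], [1.3, 0.3, 13.3]], turn=[[0, 0, 0], [0, 0, 0], [0, 0, 0], [0, 0, 0], [0, 0, 0]])

```text
clock: 2.95
position: [0.483, 0.2086, 0.0292]
tool_rot: [-3.138, 0.001, 1.84]
force: [-0.3, -0.5, 0.8]
grip_width: 0.0848
```

>>> arm_command(gripper=[4.0, 4.0, 4.0, 4.0, 4.0], slide=[[0, 0, 0], [0, 0, 0], [0, 0, 0], [0, 0, 0], [0, 0, 0]], turn=[[0, 0, 0], [0, 0, 0], [0, 0, 0], [0, 0, 0], [0, 0, 0]], force=20)

```text
clock: 3.58
position: [0.4844, 0.2102, 0.0318]
tool_rot: [3.14, 0.0, 1.841]
force: [-1.3, -2.2, 12.0]
grip_width: 0.0432
```

```bash
python3 -c "
from h import *
go([.483,.21,.03])
im=vision.grab_frame('scene')
cv2.imwrite('pics/a2.png',crop(im,320,80,110,130,4))"
```

```text
t 3.58 pos [0.4844 0.2102 0.0318] yaw 105.49 F [-1.3 -2.2 12. ] w 0.0432
slide cm [ 0.02 -0.14  0.18] turn [ 0.11  0.01 -0.11]
```

View pics/a2.png

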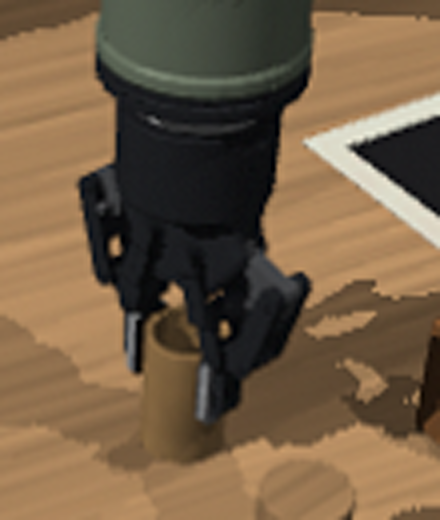

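Core gripped: width 43 mm, upright. The 12 N upward force comes from the pads swinging forward. The gripped core sits about 4 mm farther in x than the top view said, so I cross-check the caliper in the scene view.

>>> arm_command(gripper=[4.0, 4.0, 4.0, 4.0, 4.0], slide=[[0, 0, -2], [0, 0, -6], [0, 0, -10], [0, 0, -13], [0, 0, -13]], turn=[[0, 0, 0], [0, 0, 0], [0, 0, 0], [0, 0, 0], [0, 0, 0]])

```text
clock: 4.25
position: [0.4847, 0.2105, 0.1632]
tool_rot: [3.137, -0.0, 1.841]
force: [-0.3, 0.2, -0.8]
grip_width: 0.0434
```

```bash
python3 -c "
from h import *
im=cv2.imread('pics/scene0.png')
c=crop(im,145,200,100,65+60,4); d=crop(im,225,205,100,125,4)
cv2.imwrite('pics/a3.png',np.hstack([c,d]))
go([.483,.21,.16])"
```

```text
t 4.25 pos [0.4847 0.2105 0.1632] yaw 105.49 F [-0.3  0.2 -0.8] w 0.0434
slide cm [-0.   -0.18  0.31] turn [ 0.25 -0.01 -0.11]
```

View pics/a3.png

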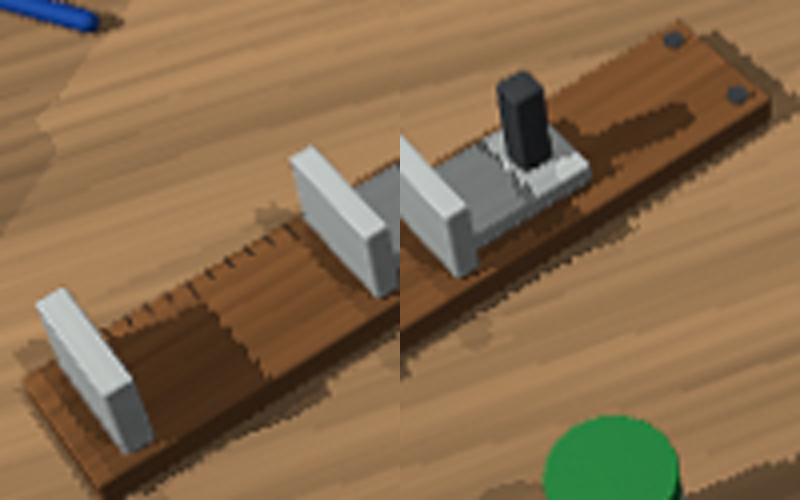

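```bash
python3 - <<'E'
from h import *
np.set_printoptions(precision=4,suppress=True)
a=np.radians(15.7); ex=np.array([np.cos(a),np.sin(a)]); ey=np.array([-np.sin(a),np.cos(a)])
def rep(n,px,z):
    P=plane("scene",px,z)[:,:2]; print(n,"lat",P@ex,"mid %.4f"%(P@ex).mean(),"along",P@ey,"mid %.4f"%(P@ey).mean())
f=lambda L,x,y:[(x+(u+.5)/4-.5,y+(v+.5)/4-.5) for u,v in L]
rep("fixed inner top",f([(62,289),(132,378)],145,200),.058)
rep("moving inner top",f([(292,160),(368,240)],145,200),.058)
rep("post",f([(121,86)],225,205),.073)
rep("bed far",f([(280,22),(370,100)],225,205),.016)
rep("bed near",f([(25,382),(103,487)],145,200),.016)
E
```

```text
fixed inner top lat [0.4973 0.5552] mid 0.5263 along [-0.3666 -0.3651] mid -0.3658
moving inner top lat [0.4974 0.5559] mid 0.5266 along [-0.2567 -0.2559] mid -0.2563
post lat [0.5254] mid 0.5254 along [-0.1966] mid -0.1966
bed far lat [0.491  0.5589] mid 0.5249 along [-0.0865 -0.0868] mid -0.0867
bed near lat [0.4951 0.562 ] mid 0.5286 along [-0.3942 -0.3924] mid -0.3933
```

Scene gives lateral mid 0.526 and along -0.366; top gave 0.524 and -0.366. The scene view matched the gripper on the core, so I use lateral 0.5257. I'll place the core at bed y = 40 mm.

```bash
sed -i 's/105.6)/105.7)/' h.py; cat >> h.py <<'E'
a=np.radians(15.7); ex=np.array([np.cos(a),np.sin(a)]); ey=np.array([-np.sin(a),np.cos(a)])
Z0=.5257*ex-.3657*ey
def bed(x,y,z): return np.r_[Z0+x*ex+y*ey,z+.016]
def where():
    p=bot.observe()["position"]; d=p[:2]-Z0; print("bed coords mm",np.round(np.r_[d@ex,d@ey,p[2]-.016]*1000,1))
E
python3 -c "
from h import *
where(); go(bed(0,.04,.147))"
```

```text
bed coords mm [ -2.1 437.2 147.2]
t 4.25 pos [0.4847 0.2105 0.1632] yaw 105.49 F [-0.3  0.2 -0.8] w 0.0434
slide cm [-3.972e+01  3.600e-01  1.000e-02] turn [ 0.25 -0.01 -0.21]
```

>>> arm_command(gripper=[4.0, 4.0, 4.0, 4.0, 4.0], slide=[[-4, 0.1, 0], [-9, 0.1, 0], [-14, 0.2, 0], [-19, 0.2, 0], [-24, 0.2, 0]], turn=[[0.2, 0, -0.2], [0.2, 0, -0.2], [0.2, 0, -0.2], [0.2, 0, -0.2], [0.2, 0, -0.2]])

```text
clock: 4.88
position: [0.5498, -0.0223, 0.1602]
tool_rot: [-3.138, 0.0, 1.845]
force: [0.4, -0.6, -0.3]
grip_width: 0.0434
```

>>> arm_command(gripper=[4.0, 4.0, 4.0, 4.0, 4.0], slide=[[-5, 0, 0], [-10, 0, 0], [-14, 0, 0], [-15.7, 0, 0], [-15.7, 0, 0]], turn=[[0, 0, 0], [0, 0, 0], [0, 0, 0], [0, 0, 0], [0, 0, 0]])

```text
clock: 5.5
position: [0.592, -0.1721, 0.16]
tool_rot: [-3.138, -0.0, 1.844]
force: [0.9, 0.0, -0.2]
grip_width: 0.0435
```

```bash
python3 -c "
from h import *
where(); go(bed(0,.04,.036)); go(bed(0,.04,.032))"
```

```text
bed coords mm [ -2.4  39.8 144. ]
t 5.5 pos [ 0.592  -0.1721  0.16  ] yaw 105.64 F [ 0.9  0.  -0.2] w 0.0435
slide cm [ 0.02  0.28 10.8 ] turn [-0.23 -0.03 -0.06]
t 5.5 pos [ 0.592  -0.1721  0.16  ] yaw 105.64 F [ 0.9  0.  -0.2] w 0.0435
slide cm [ 0.02  0.29 11.2 ] turn [-0.23 -0.03 -0.06]
```

>>> arm_command(gripper=[4.0, 4.0, 4.0, 4.0, 4.0], slide=[[0, 0.3, 3], [0, 0.3, 6], [0, 0.3, 9], [0, 0.3, 10.3], [0, 0.3, 10.3]], turn=[[-0.2, 0, 0], [-0.2, 0, 0], [-0.2, 0, 0], [-0.2, 0, 0], [-0.2, 0, 0]])

```text
clock: 6.12
position: [0.5946, -0.1699, 0.0573]
tool_rot: [-3.141, -0.001, 1.846]
force: [0.2, 0.1, -0.2]
grip_width: 0.0434
```

```bash
python3 -c "
from h import *
where(); go(bed(0,.04,.032))
im=vision.grab_frame('scene'); t=vision.grab_frame('top')
cv2.imwrite('pics/a4.png',np.hstack([crop(im,145,190,100,140,4),crop(t,380,110,100,140,4)]))"
```

```text
bed coords mm [ 0.7 41.3 41.3]
t 6.12 pos [ 0.5946 -0.1699  0.0573] yaw 105.78 F [ 0.2  0.1 -0.2] w 0.0434
slide cm [-0.13 -0.07  0.93] turn [-0.04 -0.05  0.08]
```

View pics/a4.png

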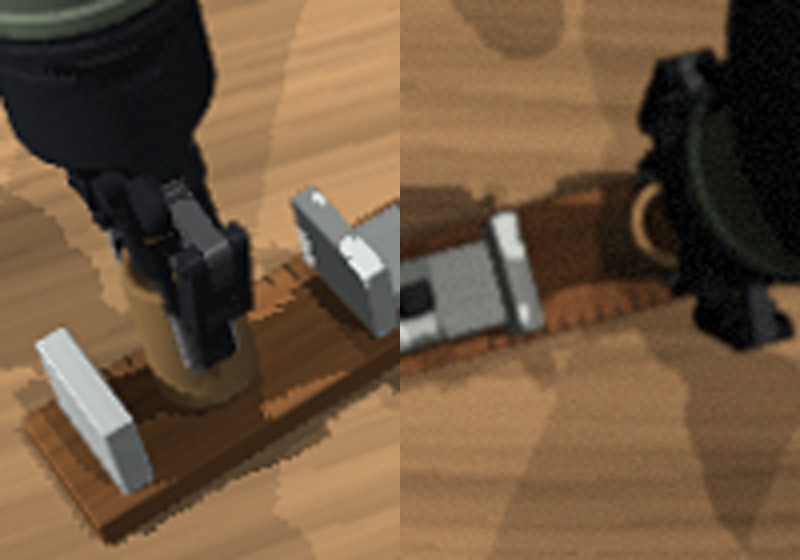

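The core hangs between the jaws over the bed and looks about mid-width, with its bottom at about (205,395) in the crop. I lower it until it touches.

>>> arm_command(gripper=[4.0, 4.0, 4.0, 4.0], slide=[[0, 0, 0.5], [-0.1, 0, 0.8], [-0.1, 0, 0.95], [-0.1, 0, 0.95]], turn=[[0, 0, 0], [0, 0, 0], [0, 0, 0], [0, 0, 0]])

```text
clock: 6.72
position: [0.5951, -0.172, 0.048]
tool_rot: [3.142, 0.0, 1.845]
force: [0.6, -0.6, -0.5]
grip_width: 0.0434
```

```bash
python3 -c "
from h import *
where(); go(bed(0,.04,.032))"
```

```text
bed coords mm [ 0.6 39.1 32. ]
t 6.72 pos [ 0.5951 -0.172   0.048 ] yaw 105.71 F [ 0.6 -0.6 -0.5] w 0.0434
slide cm [ 0.09 -0.06  0.  ] turn [0.   0.   0.01]
```

No contact yet (F ≈ 0). I go down a little further.

>>> arm_command(gripper=[4.0, 4.0, 4.0], slide=[[0, -0.05, 0.1], [0, -0.05, 0.2], [0, -0.05, 0.2]], turn=[[0, 0, 0], [0, 0, 0], [0, 0, 0]])

```text
clock: 7.1
position: [0.5953, -0.1721, 0.0476]
tool_rot: [3.14, 0.001, 1.845]
force: [-8.0, 1.6, 24.8]
grip_width: 0.0432
```

```bash
python3 -c "
from h import *
where(); go(bed(0,.04,.032))"
```

```text
bed coords mm [ 0.8 38.9 31.6]
t 7.1 pos [ 0.5953 -0.1721  0.0476] yaw 105.72 F [-8.   1.6 24.8] w 0.0432
slide cm [ 0.11 -0.08 -0.04] turn [0.08 0.06 0.02]
```

Contact at 25 N, so it is on the bed. I ease up 1 mm and open.

>>> arm_command(gripper=[4.0, 4.8, 5.5, 6.0, 6.5], slide=[[0, 0, -0.15], [0, 0, -0.15], [0, 0, -0.15], [0, 0, -0.15], [0, 0, -0.15]], turn=[[0, 0, 0], [0, 0, 0], [0, 0, 0], [0, 0, 0], [0, 0, 0]])

```text
clock: 7.72
position: [0.5945, -0.172, 0.0474]
tool_rot: [-3.141, -0.0, 1.845]
force: [-0.4, -0.1, -0.3]
grip_width: 0.0649
```

>>> arm_command(gripper=[8.0, 8.0, 8.0, 8.0, 8.0], slide=[[0, 0, 0], [0, 0, -2], [0, 0, -6], [0, 0, -10], [0, 0, -11.5]], turn=[[0, 0, 0], [0, 0, 0], [0, 0, 0], [0, 0, 0], [0, 0, 0]])

```text
clock: 8.35
position: [0.5956, -0.1722, 0.1662]
tool_rot: [3.138, 0.002, 1.845]
force: [-0.2, 0.2, -0.1]
grip_width: 0.0799
```

```bash
python3 -c "
from h import *
where(); go(bed(0,.1695,.145))"
```

```text
bed coords mm [  1.1  38.8 150.2]
t 8.35 pos [ 0.5956 -0.1722  0.1662] yaw 105.71 F [-0.2  0.2 -0.1] w 0.0799
slide cm [13.07 -0.1   0.49] turn [0.19 0.11 0.01]
```

>>> arm_command(gripper=[7.0, 7.0, 7.0, 7.0, 7.0], slide=[[5, -0.1, 0], [10, -0.1, 0], [13.1, -0.1, 0.3], [13.1, -0.1, 0.3], [13.1, -0.1, 0.3]], turn=[[0.1, 0.1, 0], [0.1, 0.1, 0], [0.1, 0.1, 0], [0.1, 0.1, 0], [0.1, 0.1, 0]])

```text
clock: 8.98
position: [0.5583, -0.0469, 0.1598]
tool_rot: [-3.14, -0.001, 1.845]
force: [0.0, -0.4, 0.3]
grip_width: 0.0702
```

```bash
python3 -c "
from h import *
where(); go(bed(0,.1695,.021))
im=vision.grab_frame('scene'); t=vision.grab_frame('top')
cv2.imwrite('pics/a5.png',np.hstack([crop(im,145,150,100,140+30,3.5),crop(t,380,110,100,170,3.5)]))"
```

```text
bed coords mm [ -0.9 169.5 143.8]
t 8.97 pos [ 0.5583 -0.0469  0.1598] yaw 105.69 F [ 0.  -0.4  0.3] w 0.0702
slide cm [-1.000e-02  1.100e-01  1.228e+01] turn [-0.1  -0.07 -0.01]
```

View pics/a5.png

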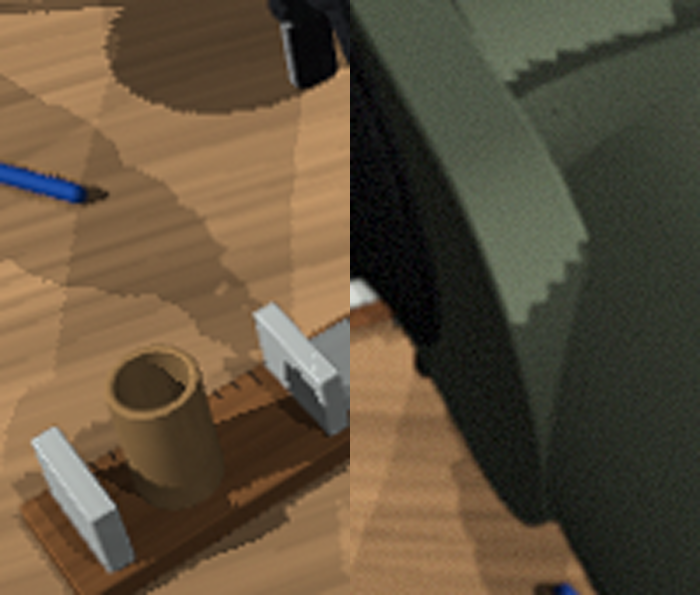

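The core stands alone between the jaws, rim centre at crop (155,382). I check its bed position and then descend on the post.

```bash
python3 -c "
from h import *
P=plane('scene',[(188.9,258.8)],.086)[0][:2]-Z0; print('core bed mm',P@ex*1000,P@ey*1000)"
```

```text
core bed mm 2.107595391949456 42.30793797214883
```

>>> arm_command(gripper=[6.0, 6.0, 6.0, 6.0, 6.0], slide=[[0, 0.1, 3], [0, 0.1, 6], [0, 0.1, 9], [0, 0.1, 12], [0, 0.1, 12]], turn=[[0, 0, 0], [0, 0, 0], [0, 0, 0], [0, 0, 0], [0, 0, 0]])

```text
clock: 9.7
position: [0.5578, -0.0464, 0.0379]
tool_rot: [-3.137, -0.003, 1.844]
force: [-0.0, -0.4, 0.7]
grip_width: 0.0598
```

```bash
python3 -c "
from h import *
where(); go(bed(0,.1695,.021))
im=vision.grab_frame('scene')
cv2.imwrite('pics/a6.png',crop(im,145,140,150,180,3.3))"
```

```text
bed coords mm [ -1.3 170.1  21.9]
t 9.7 pos [ 0.5578 -0.0464  0.0379] yaw 105.67 F [-0.  -0.4  0.7] w 0.0598
slide cm [-0.06  0.13  0.09] turn [-0.28 -0.16 -0.03]
```

View pics/a6.png

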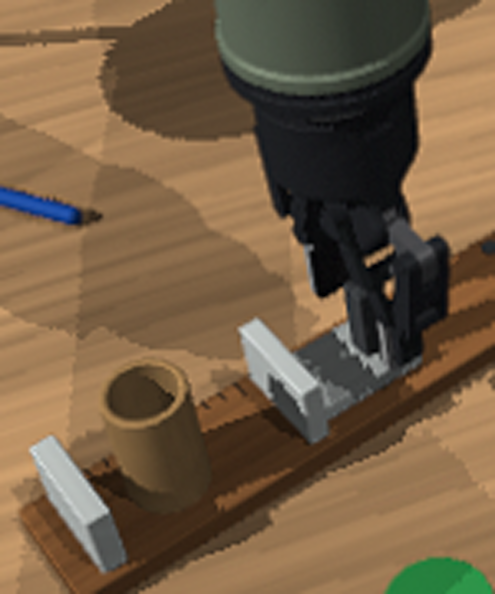

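The fingers straddle the post, and the core stands free at about x +2, y 42 mm. I centre to bed x = 0 and close gently, then use the lateral force (about 2.4 N per mm through the yaw spring) to check squareness.

>>> arm_command(gripper=[6.0, 6.0, 4.0, 3.0, 2.5], slide=[[-0.05, 0.13, 0], [-0.05, 0.13, 0], [-0.05, 0.13, 0], [-0.05, 0.13, 0], [-0.05, 0.13, 0]], turn=[[-0.2, -0.1, 0], [-0.2, -0.1, 0], [-0.2, -0.1, 0], [-0.2, -0.1, 0], [-0.2, -0.1, 0]], force=20)

```text
clock: 10.38
position: [0.5603, -0.046, 0.0396]
tool_rot: [3.14, 0.0, 1.845]
force: [-0.1, -0.0, -0.2]
grip_width: 0.0251
```

>>> arm_command(gripper=[2.0, 1.6, 1.3, 1.3, 1.3], slide=[[0, 0, 0], [0, 0, 0], [0, 0, 0], [0, 0, 0], [0, 0, 0]], turn=[[0, 0, 0], [0, 0, 0], [0, 0, 0], [0, 0, 0], [0, 0, 0]])

```text
clock: 11.0
position: [0.5596, -0.0461, 0.0395]
tool_rot: [3.141, -0.0, 1.845]
force: [-5.5, -0.1, 6.0]
grip_width: 0.0162
```

```bash
cat >> h.py <<'E'
def ft():
    s=bot.observe(); f=s["force"]; print("F bed x,y,z",np.round([f[:2]@ex,f[:2]@ey,f[2]],2),"M",np.round(s["moment"],3))
E
python3 -c "
from h import *
where(); ft(); go(bed(0,.1695,.021))
vision.grab_frame('scene'); ft(); vision.grab_frame('scene'); ft()"
```

```text
bed coords mm [  0.5 169.9  23.5]
F bed x,y,z [-5.3   1.39  5.98] M [-0.095  1.233 -0.059]
t 11.0 pos [ 0.5596 -0.0461  0.0395] yaw 105.71 F [-5.5 -0.1  6. ] w 0.0162
slide cm [-0.04 -0.05  0.25] turn [ 0.02 -0.    0.01]
F bed x,y,z [-5.43  1.29  5.9 ] M [-0.134  1.177 -0.067]
F bed x,y,z [-4.56  1.48  6.59] M [-0.173  1.234 -0.077]
```

The lateral force of -5 N says the post's free position is about 2 mm toward -x. I shift there and re-read.

>>> arm_command(gripper=[1.3, 1.3, 1.3, 1.3], slide=[[0, -0.1, 0], [0, -0.2, 0], [0, -0.2, 0], [0, -0.2, 0]], turn=[[0, 0, 0], [0, 0, 0], [0, 0, 0], [0, 0, 0]])

```text
clock: 11.6
position: [0.5586, -0.0463, 0.0396]
tool_rot: [3.139, -0.0, 1.845]
force: [2.0, 0.7, 1.4]
grip_width: 0.0157
```

```bash
python3 -c "
from h import *
where(); ft(); vision.grab_frame('scene'); ft(); where(); go(bed(0,.1695,.021))"
```

```text
bed coords mm [ -0.5 170.   23.6]
F bed x,y,z [2.09 0.13 1.43] M [ 0.227 -0.39   0.056]
F bed x,y,z [1.23 0.74 1.19] M [ 0.35  -0.267  0.056]
bed coords mm [ -0.5 170.   23.6]
t 11.65 pos [ 0.5586 -0.0463  0.0396] yaw 105.72 F [1.  1.  1.2] w 0.0157
slide cm [-0.05  0.05  0.26] turn [ 0.13 -0.    0.02]
```

Lateral force is now about +1.5 N, so the post centre is at about x -0.3 mm: square within about 1°. I start sliding.

>>> arm_command(gripper=[1.3, 1.3, 1.3, 1.3, 1.3], slide=[[-0.6, 0.03, 0], [-1.4, 0.03, 0], [-2.2, 0.03, 0], [-3, 0.03, 0], [-3, 0.03, 0]], turn=[[0, 0, 0], [0, 0, 0], [0, 0, 0], [0, 0, 0], [0, 0, 0]])

```text
clock: 12.28
position: [0.5671, -0.0764, 0.0395]
tool_rot: [3.139, 0.001, 1.844]
force: [3.3, -1.0, 2.9]
grip_width: 0.0156
```

```bash
python3 -c "
from h import *
where(); ft(); vision.grab_frame('scene'); ft(); where(); go(bed(-.0003,.14,.0236))"
```

```text
bed coords mm [ -0.4 138.7  23.5]
F bed x,y,z [ 2.87 -1.82  2.94] M [-0.159 -0.783  0.097]
F bed x,y,z [ 3.02 -1.05  0.92] M [-0.146 -0.77   0.135]
bed coords mm [ -0.4 139.2  23.5]
t 12.32 pos [ 0.567  -0.0759  0.0395] yaw 105.67 F [ 3.2 -0.2  0.9] w 0.0161
slide cm [ 0.08  0.01 -0.01] turn [ 0.12  0.02 -0.03]
```

>>> arm_command(gripper=[1.3, 1.3, 1.3, 1.3, 1.3], slide=[[-0.5, 0.05, 0], [-1.1, 0.05, 0], [-1.7, 0.05, 0], [-2.3, 0.06, 0], [-2.7, 0.06, 0]], turn=[[0, 0, 0], [0, 0, 0], [0, 0, 0], [0, 0, 0], [0, 0, 0]])

```text
clock: 12.95
position: [0.5745, -0.1013, 0.0395]
tool_rot: [3.14, -0.0, 1.845]
force: [-0.1, 1.4, 5.4]
grip_width: 0.0158
```

```bash
python3 -c "
from h import *
where(); ft(); im=vision.grab_frame('scene'); ft(); where(); go(bed(0,.104,.0236))
cv2.imwrite('pics/a7.png',crop(im,145,170,150,150,4))"
```

```text
bed coords mm [-1.000e-01  1.127e+02  2.350e+01]
F bed x,y,z [0.25 1.4  5.36] M [ 0.403 -0.034 -0.013]
F bed x,y,z [0.74 0.49 5.16] M [ 0.323 -0.251  0.094]
bed coords mm [-1.000e-01  1.122e+02  2.350e+01]
t 13.0 pos [ 0.5746 -0.1018  0.0395] yaw 105.7 F [0.6 0.7 5.2] w 0.0157
slide cm [-0.82  0.01 -0.01] turn [ 0.08  0.   -0.  ]
```

View pics/a7.png

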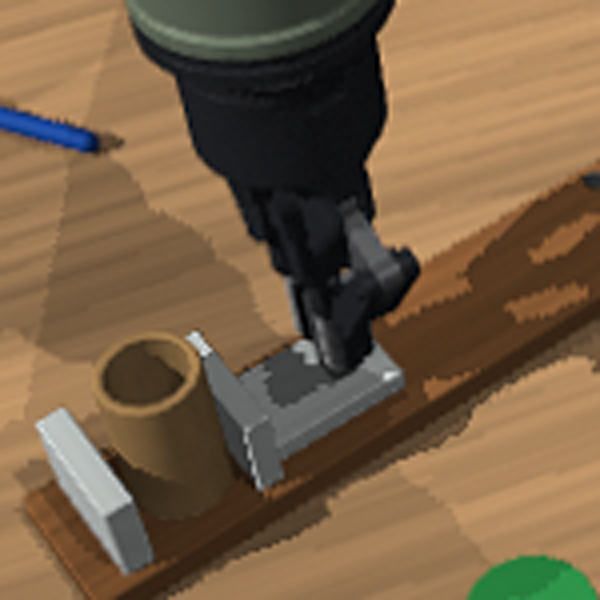

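The jaw is square (lateral force 0.5 N) and pushing the upright core, with a few mm still to go to the fixed jaw. I close in gently.

>>> arm_command(gripper=[1.3, 1.3, 1.3, 1.3], slide=[[-0.3, 0, 0], [-0.5, 0, 0], [-0.7, 0, 0], [-0.7, 0, 0]], turn=[[0, 0, 0], [0, 0, 0], [0, 0, 0], [0, 0, 0]])

```text
clock: 13.5
position: [0.5762, -0.1073, 0.0395]
tool_rot: [3.14, -0.001, 1.846]
force: [-0.4, 4.4, 6.0]
grip_width: 0.0155
```

```bash
python3 -c "
from h import *
where(); ft(); vision.grab_frame('scene'); ft(); where()"
```

```text
bed coords mm [ -0.  106.4  23.5]
F bed x,y,z [0.8  4.35 6.05] M [ 0.802  0.189 -0.023]
F bed x,y,z [-0.2   5.15  6.32] M [0.75  0.166 0.017]
bed coords mm [  0.  106.4  23.5]
```

>>> arm_command(gripper=[1.3, 1.3, 1.3], slide=[[-0.1, 0, 0], [-0.15, 0, 0], [-0.15, 0, 0]], turn=[[0, 0, 0], [0, 0, 0], [0, 0, 0]])

```text
clock: 13.92
position: [0.5763, -0.1074, 0.0395]
tool_rot: [3.141, -0.002, 1.846]
force: [-5.0, 10.3, 9.3]
grip_width: 0.0158
```

```bash
python3 -c "
from h import *
where(); ft(); vision.grab_frame('scene'); ft(); where()"
```

```text
bed coords mm [1.000e-01 1.063e+02 2.350e+01]
F bed x,y,z [-2.04 11.29  9.25] M [ 2.161  0.949 -0.014]
F bed x,y,z [-0.68 11.73 10.07] M [ 2.196  0.895 -0.083]
bed coords mm [1.000e-01 1.063e+02 2.350e+01]
```

The force rose to 11.5 N with no motion: closed on the core. I relieve most of the preload, open and rise.

>>> arm_command(gripper=[1.3, 1.3, 2.0, 3.0, 5.0], slide=[[0.1, 0, 0], [0.1, 0, 0], [0.1, 0, 0], [0.1, 0, 0], [0.1, 0, 0]], turn=[[0, 0, 0], [0, 0, 0], [0, 0, 0], [0, 0, 0], [0, 0, 0]])

```text
clock: 14.6
position: [0.5765, -0.1086, 0.0394]
tool_rot: [3.14, 0.0, 1.845]
force: [0.8, -0.6, -0.0]
grip_width: 0.047
```

>>> arm_command(gripper=[6.0, 6.0, 6.0, 6.0, 6.0], slide=[[0.1, 0, 0], [0.1, 0, -3], [0.1, 0, -7], [0.1, 0, -12], [0.1, 0, -16]], turn=[[0, 0, 0], [0, 0, 0], [0, 0, 0], [0, 0, 0], [0, 0, 0]])

```text
clock: 15.22
position: [0.5761, -0.1074, 0.2014]
tool_rot: [3.139, 0.0, 1.845]
force: [0.4, -0.2, -0.7]
grip_width: 0.06
```

>>> arm_command(gripper=[6.0, 6.0, 6.0, 6.0, 6.0], slide=[[6, 0, 0], [12, 0, 0], [18, 0, 0], [24, 0, 0], [30, 0, 0]], turn=[[0, 0, 0], [0, 0, 0], [0, 0, 0], [0, 0, 0], [0, 0, 0]])

```text
clock: 15.85
position: [0.4941, 0.183, 0.1997]
tool_rot: [3.139, 0.0, 1.845]
force: [3.2, 0.2, -0.2]
grip_width: 0.06
```

```bash
python3 -c "
from h import *
where(); ft()
im=vision.grab_frame('scene'); t=vision.grab_frame('top')
cv2.imwrite('pics/a8.png',np.hstack([crop(im,145,200,100,130,4),crop(t,380,110,100,130,4)]))"
```

```text
bed coords mm [ -0.5 408.1 183.7]
F bed x,y,z [ 3.1  -0.68 -0.2 ] M [ 0.014 -0.041  0.05 ]
```

View pics/a8.png

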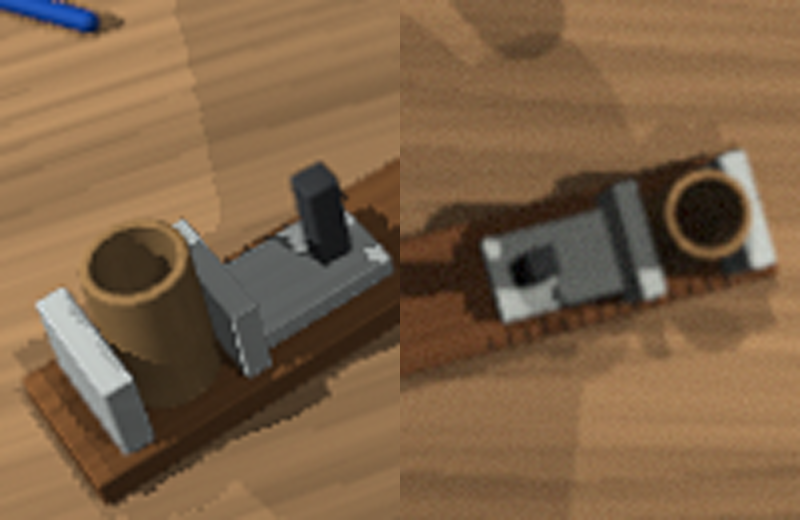

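The core is upright between both jaws and the gripper is clear. I measure the gap, squareness and centring from the top view.

```bash
python3 - <<'E'
from h import *
f=lambda L:[(380+(u-400+.5)/4-.5,110+(v+.5)/4-.5) for u,v in L]
for n,L,z in(("fixed",[(719,155),(752,270)],.058),("moving",[(634,182),(665,295)],.058),("core",[(708,213)],.086),("post",[(537,262)],.073)):
    P=plane("top",f(L),z)[:,:2]-Z0; print(n,"x",np.round(P@ex*1000,1),(P@ex).mean()*1000,"y",np.round(P@ey*1000,1),(P@ey).mean()*1000)
g=lambda u,v:[(145+(u+.5)/4-.5,200+(v+.5)/4-.5)]
for n,L,z in(("core",g(137,264),.086),("fixed",g(62,289)+g(132,378),.058),("moving far corner top",g(175,226)+g(243,316),.058)):
    P=plane("scene",L,z)[:,:2]-Z0; print("scene",n,np.round(P@ex*1000,1),np.round(P@ey*1000,1))
E
```

```text
fixed x [ 29.  -31.4] -1.221373877687195 y [0.4 0.2] 0.259592559660721
moving x [ 26.7 -32.3] -2.807747520929299 y [46.1 46.4] 46.27693895159446
core x [0.2] 0.21962044804991945 y [23.5] 23.503982587628307
post x [-0.7] -0.7397285096385903 y [107.8] 107.80259285263736
scene core [4.2] [23.2]
scene fixed [-28.4  29.5] [-0.9  0.6]
scene moving far corner top [-28.2  31.1] [51.7 49.9]
```

```bash
python3 -c "
from workcell import bot, job_done
print(bot.observe()['force'],bot.observe()['clock']); job_done()"
```

```text
[ 0.89769261 -1.33251683  0.56172832] 15.95
the job is handed in; nothing more can be done
```

The core is standing upright on the caliper bed, closed between both jaws. The robot is clear of everything, and I handed the job in at 15.95 s. I picked out the open tube, set it down near mid-width and let go. I then gripped the thumb post across the bed, slid the jaw shut and released it.

**Closed on the core:** the wrist force rose from about 1 N to 11.5 N. The last 1.5 mm of commanded travel moved the jaw only 0.1 mm, so it is blocked by the core. The residual push at release was toward closed.

**Square:** I steered the slide by the sideways force on the post. It peaked at about 3 N mid-slide, and was about 1 N as the core closed and after the final push. In the last top view the two jaw faces look parallel to within about half a degree.

**Checks that disagreed:**
- **Gap:** the top view gave about 46 mm and the arm's position 46.3 mm, against the expected 44 mm. One pixel is about 2 mm, so I trusted the force stop and did not push again.
- **Centring:** the top view puts the core about 1 to 3 mm to the +x side of mid-width, and the scene view about 3 to 4 mm. I left it there.

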